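# Hold a battery pack on the sprung contacts of a therapy unit

### The arm

A 6-joint arm with a two-finger parallel gripper is mounted at the origin on the work surface. World frame = base frame: x ahead of the robot, y to its left, z up, the work surface at z = 0. Lengths are in m, angles in rad, forces in N, time in s.
With the tool pointing down it reaches from about 0.35 to 0.925 m from the base axis. Payload 6.4 kg.
Tool frame: the origin (TCP) lies between the finger pads, 19 mm behind the fingertips; this is the grasp point; x points along the fingers, z is the direction in which the jaws open and shut, and the axes are right-handed (so a half turn about x gives the same grasp; the last joint's range is limited). The gripper opens to 94 mm and grips with 3 to 60 N. Pads are 16 mm wide; open, the fingers measure 119 mm over their backs; the gripper's body (75 mm by 177 mm) begins 78 mm behind the grasp point.
Start: joints at [-1.436, 0.245, 1.558, -0, 1.339, -0.174], TCP at [0.198, -0.619, 0.224] pointing down, gripper open.
Joint ranges: [-3.13, 3.13], [-1.02, 2.26], [0.13, 2.54], [-0.95, 4.09], [0.21, 2.88], [-2.74, 2.74]. Speed limits (rad/s): [2.57, 2.57, 3.14, 3.14, 3.14, 3.14].

### API

Orientations are given as a rotation vector (axis times angle).
In Python, from bench import * gives the robot as it stands.
- The arm moves only by the shell command python3 -m handwheel 'ROWS' [OPENING]. ROWS is JSON, a list of rows, each a list of 4 numbers: the shift along the tool's x, y, z in m, then the turn about the tool's x in rad. A call has 1 to 20 rows; each row shifts and turns the commanded pose from where the row before left it, along the tool's axes as they then stand; what a row does not reach is not made up. A row lasts 1/8 s, in which the tool goes at most 62.5 mm and 10.7 degrees, less where a joint would pass 70% of its speed; a pose out of reach is approached as far as the arm can. A call with a gripper value outside its range is refused whole. OPENING is the opening, from 0 (shut) to 1 (fully open), set as the call begins (- or left out, the last holds). The fingers move at their own pace and stop on an object; the grip force is fixed at half the most. Time passes only in rows, so rows that do not move let the fingers close. It gives the time, the measured TCP pose, the force and the opening at its end, in the units of the state.
- sense(): the state, without advancing time (a new reading comes with each control period).
- snapshot(name): name is "scene" or "top" or "wrist"; returns a dict with "pixels" (480x640x3 uint8, blue, green, red), "depth" (480x640 float32, m along the optical axis (not along the pixel's ray), 0 where there is no reading), "fx", "fy", "cx", "cy" (pixels), "position" and "rotation" of the camera in the world. Camera axes: x right, y up, looking along -z (the intrinsics and any distortion apply to the point x, -y, -z); pixel columns grow to the right and rows downward; lengths in m; the calibration is good to about 2 mm. The wrist camera is an equidistant fisheye: a pixel r from the principal point sees the ray r / f radians off the axis. A picture is of the moment at which its call begins.
- finish_job(): hands the job in, once; it reports no verdict.
Trained networks look in a picture, given as the dict that the camera call returned (one of the last four; its "shot" number tells which), for a name from the list of things; names that differ only in an ending like _2 or _b are one class to them, and where a whole thing is asked for, a point or a joint stands for the part that bears it (a point fixed in the world has none). Each returns a list of dicts, best first, with "p" (0 to 1); they miss things now and then, are a little off and sometimes report something else, mostly with a low value. They report only what shows in the picture. A call takes as long as a camera call. They do not tell look-alikes from the thing itself.
- find_in(target, picture): "location" ([x, y, z] in m, in world coordinates, good to about 4 mm: the middle of the surface that is visible of it).
- silhouettes(target, picture): "pixels" (480x640 bool, what is visible of it).
The state is a dict: "time": time; "joints": joint angles; "qd": joint speeds; "joint_torque": joint torques, N m; "tool_pos": TCP position; "eef_rot": TCP orientation; "force": force on the tool from outside, world axes, zero at the start; "ft_torque": the same for the moment, N m; "opening": finger opening in m.
Only numpy, scipy, OpenCV 4.12 (cv2) and the standard library are available. Lean on these libraries where they do the work, as an engineer would, in place of code of your own. Each camera call takes 0.05 s, during which the arm holds its last target. There are 200 camera calls.

### The job

Take the green-capped battery pack out of its dock, pass it foot first down through the orange-framed slot in the top of the white therapy unit, and feel for the sprung contact block hidden inside. Press that block down about 7 mm without driving it to the end of its 15 mm travel, and finish still gripping the pack upright and pressing it there, so a colleague can take the reading. Leave the red-capped pack and the other loose things where they are.

Things in the scene. Friction and masses are not known exactly. Their poses are not given: they have to be found in the camera images.
- pack: the good battery pack: an upright cream block, 22 (x) x 56 (y) x 140 (z) mm, the top 34 mm or so green; standing in a dock. About 0.17 to 0.34 kg. Origin at the centre of its underside (foot), z up to the green end. Grip it across its 22 mm (its x), high on the green end, clear of the unit. A firm 50 N grip is fine. Either way round fits the slot.
- spent_pack: the spent battery pack: same block with a red top, standing in the other dock; leave it alone. Origin at the centre of its underside.
- dock_a: the good pack's dock: fixed blue-grey foot plate 70 x 105 mm with an open pocket 46 x 80 mm outside, 28 x 62 mm inside, rim 40 mm high, pocket floor 9 mm above the table (the pack stands 31 mm deep in it, with 3 mm of play all round). Origin at the centre of its underside, axes as the pack's.
- dock_b: the spent pack's dock: the same, fixed. Which dock stands where varies.
- slot (a point): centre of the slot's mouth in the unit's top, 140 mm above the table. The slot is 24 (x) x 58 (y) mm, 2 mm more than the pack each way, with a 3 mm chamfer at the mouth; its lip is 15 mm thick, the space below is wide. x along the slot's short side, y along its long side, z up. A flat painted orange frame, 54 x 88 mm outside, surrounds it.
- unit: the therapy unit: fixed white housing over a blue-grey base, 260 (x) x 360 (y) x 140 mm, origin at the centre of its underside, axes as the slot's. The slot lies 50 mm towards -x and 50 mm towards +y of its centre. On its top also: a display 5 mm high, 85 mm from the slot, and a carrying handle up to 180 mm above the table, 145 mm from the slot on the +x side.
- contact (a joint): how far the sprung contact block under the slot is pressed down, in m: 0 at rest, 0.015 at the end of its travel. Its rest height is hidden: the pack's foot meets it somewhere 40 to 60 mm below the slot's mouth. It does not yield below about 5 N (the weight of the pack alone does not press it), then 0.5 N more for each further mm; it springs back when let go.
- black_driver: black-handled screwdriver, 170 mm long, lying on the table; bystander. Origin underneath at its middle, x along it.
- red_driver: red-handled screwdriver, 150 mm long, lying on the table; bystander. Origin underneath at its middle, x along it.
- tape: yellow roll of tape lying flat, 64 mm across, 19 mm high; bystander. Origin at the centre of its underside.
- control_puck: black square control puck with a round grey key, 70 x 70 x 22 mm; bystander. Origin at the centre of its underside.
There are look-alikes about, which are no part of the job. What is shaped like the pack but blue, purple or yellow is not meant.

How it is judged:
On the way, in this order (a step that is already met when the one before it is completed fails the run):
1. the green-capped pack is lifted clear of its dock (height (world z) of pack above 0.06 m), for 0.2 s.
2. its foot is through the slot's lip (z of pack in the frame of slot below -0.02 m and horizontal distance between pack and slot below 0.01 m), for 0.1 s.
At the end, for the whole second after the job is handed in: Through the last second: green pack upright (0.1 rad) and at rest in the slot, foot at least 35 mm below the mouth and within 8 mm of its axis; the contact pressed 3 to 11.5 mm; the pack still gripped by the fingers (over 3 N, TCP below the pack's top) (horizontal distance between pack and slot below 0.008 m and z of pack in the frame of slot below -0.035 m and angle between pack's own z axis and vertical below 0.1 rad and value of joint contact between 0.003 and 0.0115 m and linear speed of pack below 0.02 m/s and contact force between the fingers and pack above 3 N and z of the grasp point in the frame of pack below 0.14 m); the arm keeps its last pose, push and grip.
It fails at once if the sprung contact is driven to the end of its travel (14 mm or more) (value of joint contact above 0.014 m).
It fails at once if the red-capped pack or another loose thing is moved by more than 30 mm (distance of any of spent_pack, black_driver, red_driver, tape, control_puck from where it was at the start of the episode above 0.03 m).
It also fails if it takes over 45 s, if anything falls off the work surface, if the arm or the gripper's body presses on something with over 40 N, if the wrist force passes 120 N, or if a joint passes its speed limit or range.

## Working session

There is one attempt and no reset: what is moved stays moved. The work goes in short steps, Python scripts to look and compute and a shell command to move; the robot and the scene stay as the last step left them, time stands still between calls to the robot, and variables do not carry over. Pictures are saved under pics/ and viewed, about 8 in all and at most 12, crops included, and the job is handed in when it is done.

```bash
mkdir -p pics
cat > h.py <<'E'
from bench import *
import numpy as np, cv2
from scipy.spatial.transform import Rotation as R
def rot(s):
    r=np.array(s); return r if r.shape==(3,3) else R.from_rotvec(r).as_matrix()
def cloud(s):
    d=s["depth"]; v,u=np.mgrid[0:480,0:640]
    p=np.stack([(u-s["cx"])/s["fx"]*d,-(v-s["cy"])/s["fy"]*d,-d],-1)
    return p@rot(s["rotation"]).T+np.array(s["position"])
def project(s,P):
    q=(np.atleast_2d(P)-np.array(s["position"]))@rot(s["rotation"])
    return np.c_[s["cx"]+s["fx"]*q[:,0]/-q[:,2], s["cy"]-s["fy"]*q[:,1]/-q[:,2]]
E
python3 - <<'E'
from h import *
s=sense(); print(s["time"],s["tool_pos"],s["eef_rot"],s["opening"])
a=snapshot("scene"); b=snapshot("top")
for n,p in (("scene",a),("top",b)):
    cv2.imwrite(f"pics/{n}0.png",p["pixels"])
    print(n,p["position"],p["fx"],[k for k in p])
    for t in ("pack","slot","dock_a"):
        try: print(t,[(np.round(o["location"],3),round(o["p"],2)) for o in find_in(t,p)])
        except Exception as e: print(t,e)
E
```

```text
0.0 [ 0.1974759  -0.6186955   0.22320445] [ 0.98006035  1.34090842 -0.97785137] 0.09381139540387323
scene [ 1.16051919 -0.24262413  0.83109766] 485.1642658802059 ['pixels', 'depth', 'fx', 'fy', 'cx', 'cy', 'position', 'rotation', 'shot']
pack [(array([0.473, 0.358, 0.104]), 0.95), (array([0.36 , 0.371, 0.084]), 0.94), (array([0.482, 0.474, 0.086]), 0.83), (array([0.508, 0.228, 0.089]), 0.76), (array([0.583, 0.441, 0.084]), 0.6)]
slot [(array([ 0.684, -0.228,  0.144]), 0.7)]
dock_a [(array([0.657, 0.133, 0.012]), 0.96), (array([0.496, 0.344, 0.014]), 0.66), (array([ 0.687, -0.23 ,  0.138]), 0.17)]
top [0.38011202 0.09870794 1.11846589] 479.8958979136556 ['pixels', 'depth', 'fx', 'fy', 'cx', 'cy', 'position', 'rotation', 'shot']
pack [(array([0.343, 0.376, 0.125]), 0.97), (array([0.462, 0.352, 0.146]), 0.94), (array([0.473, 0.476, 0.116]), 0.87), (array([0.576, 0.448, 0.117]), 0.7), (array([0.491, 0.233, 0.138]), 0.64)]
slot [(array([ 0.61 , -0.206,  0.137]), 0.57), (array([0.615, 0.159, 0.142]), 0.18)]
dock_a [(array([0.458, 0.357, 0.007]), 0.91), (array([0.607, 0.15 , 0.008]), 0.87)]
```

View pics/scene0.png

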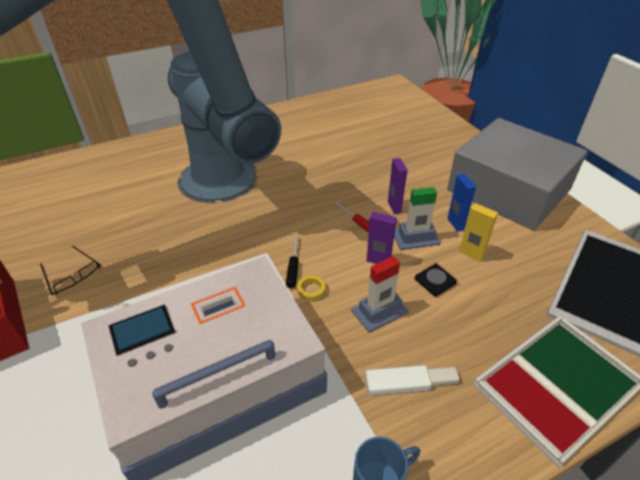

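View pics/top0.png

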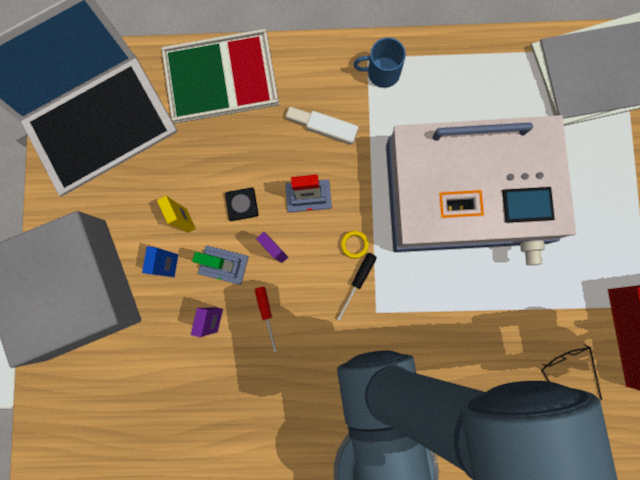

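The wanted pack is the green-capped one on a dock: scene (423,197), top (208,260). It could be confused with:
- the red-capped spent pack: scene (384,270), top (305,185)
- two purple blocks: scene (398,185) and (380,238)
- a blue block: scene (461,203)
- a yellow block: scene (479,232)

The slot is the orange frame at scene (218,305), top (461,204).

Run:
```python
from h import *
s=sense(); M=R.from_rotvec(s["eef_rot"]).as_matrix(); print("tool axes cols\n",M.round(3))
for n in ("top","scene"):
    p=snapshot(n); X=cloud(p); hsv=cv2.cvtColor(p["pixels"],cv2.COLOR_BGR2HSV)
    H,S,V=[hsv[...,i].astype(int) for i in range(3)]
    for nm,m in (("green",(abs(H-60)<15)&(S>120)&(X[...,2]>.125)&(X[...,2]<.17)),("orange",(H>5)&(H<18)&(S>170)&(X[...,2]>.125)&(X[...,2]<.155))):
        m&=(X[...,0]>.3)&(X[...,0]<.8)&(p["depth"]>0)
        k,l,st,c=cv2.connectedComponentsWithStats(m.astype(np.uint8)); i=1+np.argmax(st[1:,4])
        q=X[l==i]
        if nm=="green": q=q[q[:,2]>.143]
        (cx,cy),(w,h),a=cv2.minAreaRect((q[:,:2]*1000).astype(np.float32))
        print(n,nm,len(q),"px",c[i].round(),"ctr",round(cx,1),round(cy,1),"wh",round(w,1),round(h,1),"ang",round(a,1),"z",np.median(q[:,2]).round(4))
    if n=="scene":
        im=p["pixels"][150:330,340:520]; cv2.imwrite("pics/crop1.png",cv2.resize(im,None,fx=3,fy=3,interpolation=cv2.INTER_CUBIC))
```

```text
tool axes cols
 [[-0.     0.953  0.304]
 [ 0.     0.304 -0.953]
 [-1.     0.    -0.   ]]
top green 287 px [207. 260.] ctr 468.0 361.5 wh 56.1 21.7 ang 74.0 z 0.1486
top orange 256 px [461. 203.] ctr 572.1 -163.8 wh 52.8 87.0 ang 1.5 z 0.1405
scene green 177 px [423. 195.] ctr 470.0 359.5 wh 56.5 26.4 ang 76.0 z 0.1477
scene orange 40 px [196. 313.] ctr 573.3 -203.7 wh 47.6 6.2 ang 3.9 z 0.1413
```

View pics/crop1.png

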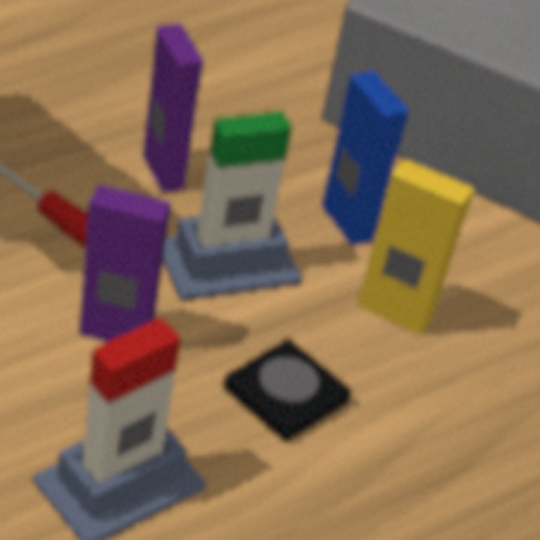

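The crop shows the cream pack with a green cap at scene (423,197), standing in a dock. The purple, blue and yellow blocks have no dock, so the choice holds. Its centre is about (0.469, 0.361), with the short axis at about -15°. The slot is at (0.572, -0.164), with its x axis at about 1.5°.

```bash
python3 -m handwheel '[[-0.02,0,0,-0.167],[-0.02,0,0,-0.167],[-0.02,0,0,-0.167],[-0.02,0,0,-0.167],[-0.02,0,0,-0.167],[-0.02,0,0,-0.167]]' 1
python3 -m handwheel '[[0,0.05,0.0125,0],[0,0.05,0.0125,0],[0,0.05,0.0125,0],[0,0.05,0.0125,0],[0,0.05,0.0125,0],[0,0.05,0.0125,0],[0,0.05,0.0125,0],[0,0.05,0.0125,0],[0,0.05,0,0],[0,0.05,0,0],[0,0.05,0,0],[0,0.05,0,0],[0,0.05,-0.0115,0],[0,0.05,-0.0115,0],[0,0.05,-0.0115,0],[0,0.05,-0.0115,0],[0,0.05,-0.0115,0],[0,0.05,-0.0115,0],[0,0.05,-0.0115,0],[0,0.05,-0.0115,0]]'
cat >> h.py <<'E'
def go(xy,jaw,z):
    s=sense(); M=R.from_rotvec(s["eef_rot"]).as_matrix(); d=np.array([*xy,z])-s["tool_pos"]
    a=np.degrees(np.arctan2(M[1,2],M[0,2]))
    print("t",round(s["time"],2),"tcp",np.round(s["tool_pos"],4),"jawang",round(a,2),"shift in tool",(M.T@d).round(4),"turn",np.radians(-(jaw-a)).round(4),"F",np.round(s["force"],1),"open",round(s["opening"],4))
def wcloud(s):
    d=s["depth"]; v,u=np.mgrid[0:480,0:640]; x=(u-s["cx"])/s["fx"]; y=(v-s["cy"])/s["fy"]
    r=np.hypot(x,y)+1e-9; t=np.tan(np.minimum(r,1.5))/r
    return np.stack([x*t*d,-y*t*d,-d],-1)@rot(s["rotation"]).T+np.array(s["position"])
E
python3 - <<'E'
from h import *
go((.469,.361),-15,.131)
p=snapshot("wrist"); X=wcloud(p); cv2.imwrite("pics/w1.png",p["pixels"])
hsv=cv2.cvtColor(p["pixels"],cv2.COLOR_BGR2HSV); H,S=[hsv[...,i].astype(int) for i in range(2)]
m=(abs(H-60)<15)&(S>120)&(p["depth"]>0)&(X[...,2]>.138)&(X[...,2]<.165)
q=X[m]; print(len(q),cv2.minAreaRect((q[:,:2]*1000).astype(np.float32)),np.median(q[:,2]))
E
```

```text
time: 1.25
tool_pos: [0.1976, -0.6192, 0.345]
eef_rot: [0.2, 1.562, -0.2]
force: [-0.1, -0.6, -0.6]
opening: 0.0943
time: 3.75
tool_pos: [0.4622, 0.3469, 0.3445]
eef_rot: [0.204, 1.561, -0.204]
force: [0.8, 0.4, -0.7]
opening: 0.0941
t 3.75 tcp [0.4622 0.3469 0.3445] jawang -14.88 shift in tool [0.2135 0.0154 0.0029] turn 0.002 F [ 0.8  0.4 -0.7] open 0.0941
1076 ((468.9789123535156, 368.0316467285156), (48.70553970336914, 20.54768180847168), 74.81664276123047) 0.14956113668296467
```

View pics/w1.png

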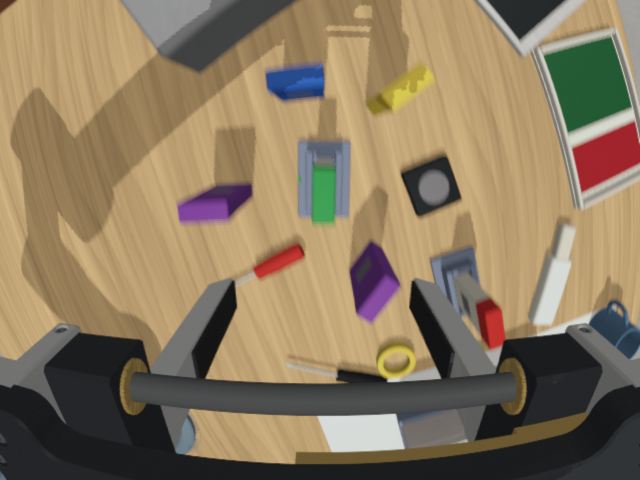

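The wrist view shows the green cap at (323,192), standing clear between the finger directions. It is at (0.469, 0.361 to 0.366), angle -15°, which agrees with the top camera. I'll descend and grip.

```bash
python3 -m handwheel '[[0.02,0.017,0.003,0],[0.04,0,0,0],[0.04,0,0,0],[0.04,0,0,0],[0.04,0,0,0],[0.02,0,0,0],[0.0135,0,0,0],[0,0,0,0],[0,0,0,0]]' 1
python3 -m handwheel '[[0,0,0,0],[0,0,0,0],[0,0,0,0],[0,0,0,0],[0,0,0,0],[0,0,0,0],[0,0,0,0],[0,0,0,0]]' 0
python3 -m handwheel '[[-0.01,0,0,0],[-0.02,0,0,0],[-0.03,0,0,0],[-0.04,0,0,0],[-0.04,0,0,0],[-0.04,0,0,0],[-0.02,0,0,0],[0,0,0,0],[0,0,0,0]]'
python3 - <<'E'
from h import *
go((.572,-.164),1.5,.331)
p=snapshot("scene");cv2.imwrite("pics/s2.png",p["pixels"])
E
```

```text
time: 4.92
tool_pos: [0.4706, 0.3612, 0.1323]
eef_rot: [0.205, 1.559, -0.203]
force: [-0.6, 0.8, -0.7]
opening: 0.0942
time: 5.92
tool_pos: [0.4696, 0.3607, 0.1307]
eef_rot: [0.204, 1.561, -0.204]
force: [0.5, 0.4, 0.3]
opening: 0.0217
time: 7.05
tool_pos: [0.469, 0.3604, 0.3287]
eef_rot: [0.203, 1.564, -0.206]
force: [-0.2, -0.4, -1.7]
opening: 0.0218
t 7.05 tcp [0.469  0.3604 0.3287] jawang -14.9 shift in tool [-0.0018 -0.4802  0.2344] turn -0.2862 F [-0.2 -0.4 -1.7] open 0.0218
```

View pics/s2.png

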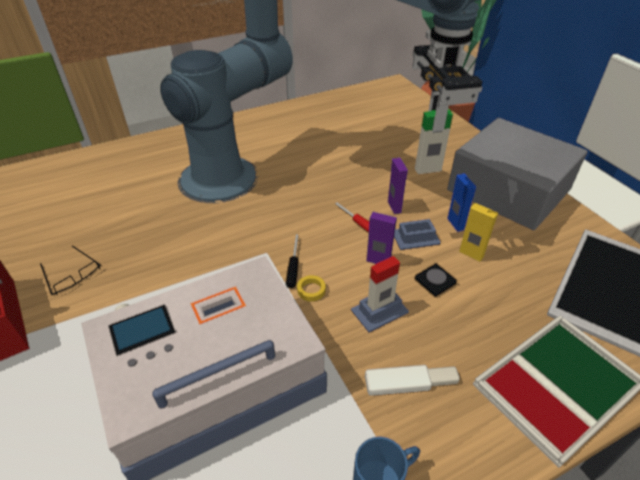

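The pack is held upright, green cap at (437,120). The dock at (416,232) is empty and the bystanders are untouched. I'll carry it over the slot.

```bash
python3 -m handwheel '[[0,-0.02,0.01,0],[0,-0.04,0.0194,0],[0,-0.04,0.0195,0],[0,-0.04,0.0195,0],[0,-0.04,0.0195,0],[0,-0.04,0.0195,0],[0,-0.04,0.0195,0],[0,-0.04,0.0195,0],[0,-0.04,0.0195,0],[0,-0.04,0.0195,0],[0,-0.04,0.0195,0],[0,-0.04,0.02,0],[0,-0.02,0.01,0],[0,0,0,-0.143],[0,0,0,-0.143],[0,0,0,0],[0,0,0,0]]'
python3 - <<'E'
from h import *
go((.572,-.164),1.5,.331)
s=sense(); M=R.from_rotvec(s["eef_rot"]).as_matrix(); print(M.round(4))
for n in ("top","scene","wrist"):
    p=snapshot(n); X=wcloud(p) if n=="wrist" else cloud(p); hsv=cv2.cvtColor(p["pixels"],cv2.COLOR_BGR2HSV); H,S=[hsv[...,i].astype(int) for i in range(2)]
    near=(np.hypot(X[...,0]-.572,X[...,1]+.164)<.09)&(p["depth"]>0)
    Z=X[...,2]
    for nm,m in (("orange",near&(H>5)&(H<18)&(S>150)&(Z>.12)&(Z<.16)),("lower pack",near&(Z>.20)&(Z<.30)&(np.hypot(X[...,0]-.572,X[...,1]+.164)<.05))):
        q=X[m]
        if len(q)>5: print(n,nm,len(q),[np.round(v,1) for v in cv2.minAreaRect((q[:,:2]*1000).astype(np.float32))],q[:,2].min().round(3),q[:,2].max().round(3))
    if n!="top": cv2.imwrite(f"pics/{n}3.png",p["pixels"])
a=cv2.imread("pics/scene3.png")[100:340,80:400];b=cv2.imread("pics/wrist3.png")
cv2.imwrite("pics/c3.png",np.vstack([cv2.resize(a,(400,300)),cv2.resize(b,(400,300))]))
E
```

```text
time: 9.22
tool_pos: [0.5731, -0.163, 0.3302]
eef_rot: [-0.019, 1.572, 0.02]
force: [-0.3, 0.5, -1.5]
opening: 0.0217
t 9.22 tcp [ 0.5731 -0.163   0.3302] jawang 1.41 shift in tool [-0.0008 -0.0009 -0.0011] turn -0.0017 F [-0.3  0.5 -1.5] open 0.0217
[[-8.000e-04 -2.450e-02  9.997e-01]
 [ 6.000e-04  9.997e-01  2.450e-02]
 [-1.000e+00  6.000e-04 -8.000e-04]]
top orange 176 [array([ 572.4, -162.1]), array([53.4, 83.3]), np.float64(1.8)] 0.137 0.146
top lower pack 264 [array([ 564.9, -143. ]), array([35.5, 17.1]), np.float64(54.0)] 0.21 0.3
scene orange 176 [array([ 572. , -164.2]), array([53.1, 85.4]), np.float64(2.0)] 0.138 0.144
scene lower pack 1382 [array([ 582.7, -165.6]), array([58.8, 20.6]), np.float64(74.1)] 0.209 0.3
wrist orange 956 [array([ 572.2, -160.7]), array([52.7, 85.6]), np.float64(1.8)] 0.138 0.143
wrist lower pack 1060 [array([ 572.4, -132.9]), array([22.2,  2.8]), np.float64(1.0)] 0.211 0.3
```

View pics/c3.png

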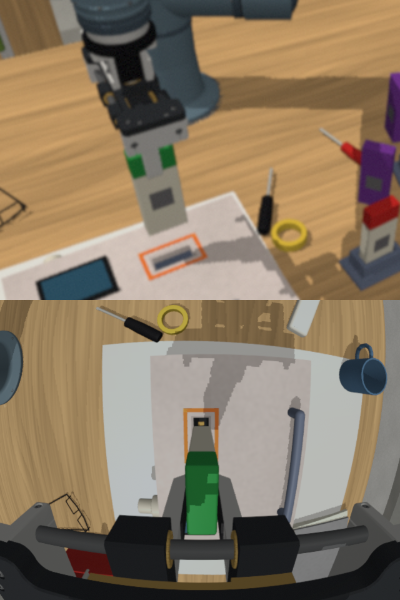

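The pack hangs upright just above the orange frame, which shows at (200,430) in the lower view. In the wrist picture, pack and slot agree to about 1 mm. I'll check face positions and tilt by plane fits.

Run:
```python
from h import *
def fit(q,ax):
    o=1-ax
    for _ in range(4):
        A=np.c_[np.ones(len(q)),q[:,o]-(.572 if o==0 else -.163),q[:,2]-.21]
        c,*_=np.linalg.lstsq(A,q[:,ax],rcond=None); r=abs(A@c-q[:,ax]); q=q[r<max(.0015,2*np.median(r))]
    return c.round(4),len(q),r.std().round(5)
for n in ("scene","wrist"):
    p=snapshot(n); X=wcloud(p) if n=="wrist" else cloud(p); hsv=cv2.cvtColor(p["pixels"],cv2.COLOR_BGR2HSV); H,S=[hsv[...,i].astype(int) for i in range(2)]
    Z=X[...,2]; dx=X[...,0]-.5725; dy=X[...,1]+.1625; ok=p["depth"]>0
    b=ok&(Z>.212)&(Z<.305)
    q=X[b&(abs(dx-.011)<.006)&(abs(dy)<.024)]
    if len(q)>30: print(n,"+x face [x at foot, dx/dy, dx/dz]",fit(q,0),"center x",fit(q,0)[0][0]-.011)
    q=X[b&(abs(dy-.028)<.006)&(abs(dx)<.009)]
    if len(q)>30: print(n,"+y face",fit(q,1),"center y",fit(q,1)[0][0]-.028)
    m=ok&(H>5)&(H<18)&(S>150)&(Z>.12)&(Z<.16)&(np.hypot(dx,dy)<.09); q=X[m]
    print(n,"frame x range",np.percentile(q[:,0],[1,99]).round(4),"y",np.percentile(q[:,1],[1,99]).round(4))
    # dark slot opening: inside frame, well below lip top or dark
    m=ok&(abs(dx)<.02)&(abs(dy)<.035)&(Z<.134); q=X[m]
    if len(q)>5: print(n,"hole",len(q),q.min(0).round(4),q.max(0).round(4))
```

```text
scene +x face [x at foot, dx/dy, dx/dz] (array([ 5.842e-01, -2.310e-02,  2.000e-04]), 1034, np.float64(0.0004)) center x 0.5732
scene frame x range [0.5457 0.5987] y [-0.2068 -0.1215]
scene hole 101 [ 0.5581 -0.1933  0.1251] [ 0.5711 -0.1352  0.1338]
wrist +y face (array([-0.1323,  0.024 , -0.003 ]), 978, np.float64(0.00014)) center y -0.1603
wrist frame x range [0.5453 0.5983] y [-0.1972 -0.1176]
wrist hole 348 [ 0.558  -0.1619  0.0523] [ 0.5858 -0.1345  0.134 ]
```

No tilt. The pack sits about 1 mm too far +x and 2 mm too far +y of the slot, so I'll correct that, turn slightly, and approach the mouth.

```bash
python3 -m handwheel '[[0.02,-0.002,-0.0008,-0.006],[0.02,0,0,0],[0.015,0,0,0],[0.008,0,0,0],[0,0,0,0],[0,0,0,0]]'
python3 -m handwheel '[[0.003,0,0,0],[0.003,0,0,0],[0.002,0,0,0],[0.002,0,0,0],[0,0,0,0]]'
python3 - <<'E'
from h import *
go((.572,-.164),1.8,.25)
p=snapshot("wrist");cv2.imwrite("pics/w4.png",cv2.resize(p["pixels"][120:420,220:420],None,fx=2,fy=2))
E
```

```text
time: 10.22
tool_pos: [0.5729, -0.1657, 0.2686]
eef_rot: [-0.026, 1.569, 0.025]
force: [-0.3, 0.7, -1.1]
opening: 0.0216
time: 10.85
tool_pos: [0.5724, -0.1655, 0.2575]
eef_rot: [-0.025, 1.571, 0.025]
force: [-0.3, -0.2, -0.9]
opening: 0.022
t 10.85 tcp [ 0.5724 -0.1655  0.2575] jawang 1.84 shift in tool [ 0.0075  0.0015 -0.0003] turn 0.0006 F [-0.3 -0.2 -0.9] open 0.022
```

View pics/w4.png

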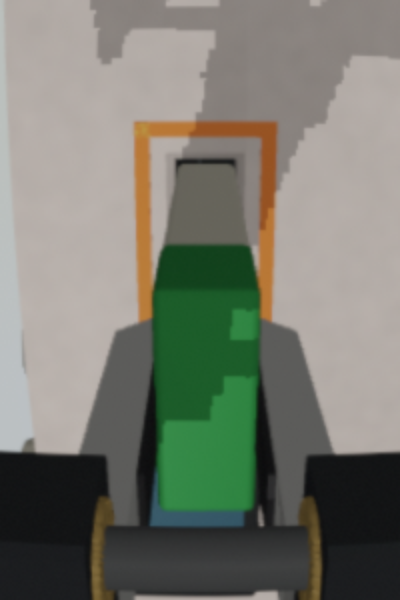

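The foot is at the hole, crop (207,163), centred in x with a small gap at the +y end and no contact force. I'll go on down slowly.

```bash
python3 -m handwheel '[[0.003,0,0,0],[0.003,0,0,0],[0.003,0,0,0],[0,0,0,0]]'
python3 -m handwheel '[[0.003,0,0,0],[0.003,0,0,0],[0.003,0,0,0],[0,0,0,0]]'
python3 -m handwheel '[[0.003,0,0,0],[0.003,0,0,0],[0.003,0,0,0],[0,0,0,0],[0,0,0,0]]'
```

```text
time: 11.4
tool_pos: [0.5723, -0.1655, 0.2483]
eef_rot: [-0.025, 1.571, 0.025]
force: [0.1, -0.9, -2.1]
opening: 0.0217
time: 11.9
tool_pos: [0.5723, -0.1655, 0.2393]
eef_rot: [-0.025, 1.571, 0.025]
force: [-0.1, 0.7, -2.5]
opening: 0.0221
time: 12.52
tool_pos: [0.5724, -0.1655, 0.2307]
eef_rot: [-0.025, 1.571, 0.025]
force: [-0.1, 1.4, -2.1]
opening: 0.0221
```

```bash
f(){ grep -E "tool_pos|force" | tr '\n' ' '; echo; }
python3 -m handwheel '[[0.002,0,0,0],[0.002,0,0,0],[0.002,0,0,0],[0.001,0,0,0],[0,0,0,0]]' | f
python3 -m handwheel '[[0.0015,0,0,0],[0.0015,0,0,0],[0,0,0,0],[0,0,0,0]]' | f
python3 -m handwheel '[[0.0015,0,0,0],[0.0015,0,0,0],[0,0,0,0],[0,0,0,0]]' | f
```

```text
tool_pos: [0.5724, -0.1655, 0.2235] force: [-0.1, 1.5, -1.8] 
tool_pos: [0.5724, -0.1655, 0.2206] force: [-0.7, 1.0, -2.7] 
tool_pos: [0.5725, -0.1655, 0.2176] force: [0.6, 1.3, -1.8]
```

```bash
f(){ grep -E "tool_pos|force" | tr '\n' ' '; echo; }
python3 -m handwheel '[[0.0015,0,0,0],[0.0015,0,0,0],[0,0,0,0],[0,0,0,0]]' | f
python3 -m handwheel '[[0.0015,0,0,0],[0.0015,0,0,0],[0,0,0,0],[0,0,0,0]]' | f
```

```text
tool_pos: [0.5726, -0.1655, 0.2151] force: [-0.5, 2.4, 2.1] 
tool_pos: [0.5727, -0.1655, 0.2127] force: [-1.7, 2.2, 5.0]
```

The contact was met at TCP z of about 0.2155, where the force jumps and the commanded motion starts to lag. It is now pressed roughly 2.5 to 3 mm. I'll press further to about 7 mm.

```bash
f(){ grep -E "tool_pos|force|opening" | tr '\n' ' '; echo; }
python3 -m handwheel '[[0.001,0,0,0],[0.001,0,0,0],[0,0,0,0],[0,0,0,0]]' | f
python3 -m handwheel '[[0.001,0,0,0],[0.001,0,0,0],[0,0,0,0],[0,0,0,0],[0,0,0,0]]' | f
python3 - <<'E'
from h import *
F=[];T=[]
for i in range(6):
    p=snapshot("scene"); s=sense(); F.append(s["force"][2]); T.append(s["tool_pos"])
print("F",np.mean(F).round(2),np.std(F).round(2),"tcp",np.mean(T,0).round(4),s["time"])
X=cloud(p); Z=X[...,2]; dx=X[...,0]-.5725; dy=X[...,1]+.1645
q=X[(p["depth"]>0)&(abs(dx-.011)<.007)&(abs(dy)<.024)&(Z>.146)&(Z<.172)]; print("face x",np.median(q[:,0]).round(4),len(q))
hsv=cv2.cvtColor(p["pixels"],cv2.COLOR_BGR2HSV); m=(abs(hsv[...,0].astype(int)-60)<15)&(hsv[...,1]>120)&(abs(dx)<.02)&(abs(dy)<.04)
q=X[m]; print("green z range",np.percentile(q[:,2],[1,99]).round(4))
cv2.imwrite("pics/s5.png",cv2.resize(p["pixels"][100:360,80:400],None,fx=2,fy=2))
E
```

```text
tool_pos: [0.5727, -0.1655, 0.2111] force: [-3.3, 4.3, 6.8] opening: 0.022 
tool_pos: [0.5727, -0.1655, 0.2094] force: [-2.6, 4.4, 7.5] opening: 0.0216 
F 7.95 0.39 tcp [ 0.5727 -0.1655  0.2094] 16.575
face x 0.5838 271
green z range [0.199  0.3524]
```

View pics/s5.png

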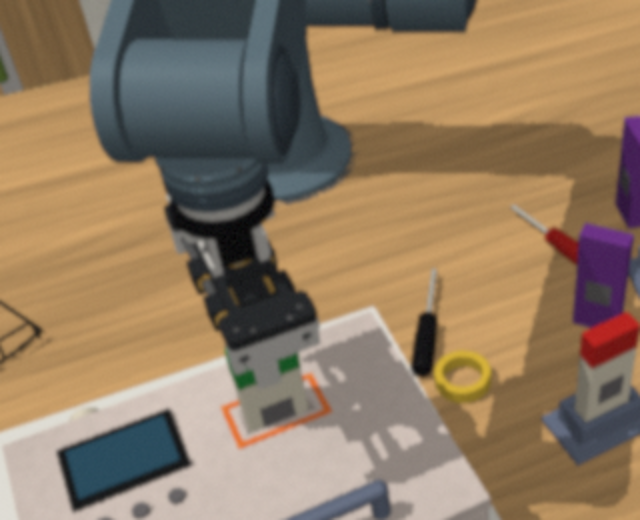

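The pack stands in the slot inside the orange frame, around (275,410), gripped on the green end, and the bystanders are in place. By position the press is about 6 mm. By force it is up to 10 mm, but there is about 5 N of side force, so wall friction may be inflating that. I'll check for slip and settle this with the wrist camera.

Run:
```python
from h import *
p=snapshot("wrist"); X=wcloud(p); Z=X[...,2]; s=sense(); t=s["tool_pos"]
hsv=cv2.cvtColor(p["pixels"],cv2.COLOR_BGR2HSV); g=(abs(hsv[...,0].astype(int)-60)<15)&(hsv[...,1]>120)&(p["depth"]>0)
dx=X[...,0]-t[0]; dy=X[...,1]-t[1]
f=(p["depth"]>0)&(abs(dx)<.008)&(abs(dy-.030)<.006)&(Z>.142)
q=X[f&g]; print("green +y face z",np.percentile(q[:,2],[1,50,99]).round(4),"face y",np.median(q[:,1]).round(4))
q=X[g&(abs(dx)<.009)&(abs(dy)<.024)]; print("top z",len(q),np.median(q[:,2]).round(4),np.percentile(q[:,2],[5,95]).round(4))
q=X[f]; A=np.c_[np.ones(len(q)),q[:,0]-t[0],q[:,2]-.17]; print("tilt",np.linalg.lstsq(A,q[:,1],rcond=None)[0].round(4))
print("F",s["force"],"M",np.round(s["ft_torque"],2),"tcp",t)
```

```text
green +y face z [0.1982 0.2254 0.2295] face y -0.1347
top z 3800 0.2284 [0.2274 0.2293]
tilt [-0.1343  0.0154 -0.0323]
F [-2.62836796  3.92091318  8.36974718] M [ 0.75  0.76 -0.01] tcp [ 0.57272776 -0.16551356  0.20940581]
```

The pack's top is at z 0.2284, so it has not slipped more than about 1 mm, and the tilt is at most 0.03 rad. I'll relieve the side load with a small nudge towards +y and -x, then re-read the force.

```bash
python3 -m handwheel '[[0,0.0005,-0.0003,0],[0,0.0005,-0.0002,0],[0,0,0,0],[0,0,0,0],[0,0,0,0]]'
python3 - <<'E'
from h import *
F=[]
for i in range(6):
    p=snapshot("wrist"); s=sense(); F.append(s["force"])
print("F",np.mean(F,0).round(2),np.round(s["tool_pos"],4),s["time"])
E
```

```text
time: 17.25
tool_pos: [0.5725, -0.1653, 0.2093]
eef_rot: [-0.027, 1.569, 0.024]
force: [-1.8, 1.4, 5.6]
opening: 0.022
F [-1.58  0.98  5.86] [ 0.5725 -0.1653  0.2093] 17.55
```

With the side load mostly gone, the net force is 8.0 N, which means about 6 mm and matches the position estimate. I'll add the last 0.8 mm, confirm, and hand in.

```bash
python3 -m handwheel '[[0.0008,0.0002,-0.0002,0],[0,0,0,0],[0,0,0,0],[0,0,0,0]]'
python3 - <<'E'
from h import *
F=[]
for i in range(6):
    p=snapshot("wrist"); s=sense(); F.append(s["force"])
F=np.mean(F,0); print("F",F.round(2),np.round(s["tool_pos"],4),np.abs(s["qd"]).max(),s["opening"],s["time"])
if 5<F[2]<8.5: print(finish_job())
E
```

```text
time: 18.05
tool_pos: [0.5724, -0.1653, 0.2087]
eef_rot: [-0.027, 1.569, 0.023]
force: [-1.0, 1.6, 5.6]
opening: 0.022
F [-1.47  1.17  6.25] [ 0.5724 -0.1652  0.2086] 0.0016450567337137107 0.02171712450711375 18.35
the job is handed in; nothing more can be done
None
```

I took the green-capped pack from its dock, passed it down through the slot and felt for the contact block. I handed the job in at 18.35 s with the pack still gripped upright and pressing the block. `finish_job()` gives no verdict, so the result is not confirmed.

**Last checks:**
- **Press depth:** about 6.5–7 mm. The TCP went about 6.9 mm below the first touch. The net push was about 8.3 N, which is about 6.7 mm on the spring.
- **Depth in the slot:** the foot is about 53 mm below the mouth.
- **Grip and rest:** the fingers are closed on 21.7 mm, the arm was at rest, and the tilt was at most 0.03 rad when measured just before the last two nudges.
- **Bystanders:** the red-capped pack, black driver and tape were in place in the last scene crop. I did not measure their positions, and the puck was outside that crop.

**Disagreement along the way:** at the first press the force pointed to about 10 mm, while the position said 6 mm. There was about 5 N of side force, so the pack was rubbing on the slot wall. After a nudge of about 1 mm to ease it, both readings agreed, and about 2 N of side force remained. The wrist camera put the pack about 1 mm higher in the grip than planned. That is within calibration error, but it could also be a slight slip, which would make the press about 1 mm less.

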